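# Fold the hold-down flap and close the glassblower's tool case

## Task

Pack up the open tool case: push the upright hold-down flap over until it lies flat on the tools, then swing the lid over it until it is fully shut. Push both from their outer sides with the fingers, without taking hold of them and without slamming, and leave the tools in the case and the things around it where they are.

Things in the scene. Friction and masses are not known exactly. Their poses are not given: they have to be found in the camera images.
- case: Aluminium tool case fixed on the bench (it cannot slide), 190 mm (its x) by 290 mm (its y) by 75 mm high without the lid, walls 8 mm, black corner caps. Origin: centre of its underside on the bench; x points to the long side with the lid hinges (away from the robot, turned from straight ahead by -0.4 to 0.6 rad), y to the end opposite the flap, z up. Latches and carrying handle are on its -x side; they are not used.
- lid (a joint): Angle of the lid (rad): 0 fully shut, 1.57 standing vertical, up to 1.9 leaning back; starts at 1.55 to 1.8. Stiff friction hinge: the lid stays where it is left at any angle, so it must be pushed all the way; moving it takes about 4 to 6 N at 150 mm from the hinge when standing and 1 to 3 N when nearly shut. It stops dead at 0. A flap that still stands up blocks it at about 1.2.
- lid_hinge (a point): Middle of the lid's hinge line: in the case frame 95 mm to +x, 0, and 75 mm up (the rim). The line runs along the case's y; point axes turn with the lid and equal the case's when it is shut.
- lid_edge (a point): Middle of the lid's free edge on its outer face, 190 mm from the hinge line. The lid is a flat 8 mm aluminium plate, 190 by 290 mm; its outer face is its top when shut (83 mm above the bench) and looks away from the robot (case +x) while it stands open. On its inner side is a dark foam lining, 4 mm thick, not to be touched.
- flap (a joint): Angle of the hold-down flap (rad): 0 lying flat over the tools, 1.57 upright, up to 1.75 leaning outwards; starts at 1.45 to 1.7. Light friction hinge, stays where it is left; about 0.5 to 2 N at 80 mm from the hinge moves it. It stops dead at 0.
- flap_hinge (a point): Middle of the flap's hinge line, just inside the case's -y end wall: in the case frame 0, -124 mm, 57 mm up (18 mm under the rim). The line runs along the case's x; point axes turn with the flap and equal the case's when it lies flat.
- flap_edge (a point): Middle of the flap's free edge on its outer face, 115 mm from the hinge line. The flap is a plywood board 110 mm wide (along the case's x, centred) and 6 mm thick, entirely on the outer side of the hinge line; its outer face is its top when flat (63 mm above the bench, 12 mm under the case's rim) and looks out of the case (to its -y) while it stands. On its inner side is a dark foam pad, 5 mm thick, not to be touched.
- tool0: Loose shaping tool lying in foam rests in the case along its y: wooden handle towards the flap, black graphite head, 210 mm long, 18 mm thick, its top 50 mm above the bench. Origin on its axis at mid-length. At case x = -42 mm. Stays there.
- tool1: The same kind of tool, at case x = 0. Stays there.
- tool2: The same kind of tool with a square head, at case x = +42 mm. Stays there.
- stopper: Loose dark red rubber stopper, 38 mm across, 32 mm high, standing on the bench beside the case; origin under its centre. Bystander.
- jar: Loose amber glass jar with black cap, 52 mm across, 75 mm high, standing on the bench beside the case; origin under its centre. Bystander.
- beaker: Loose small glass cup, 50 mm across, 60 mm high, standing on the bench beside the case; origin under its centre. Bystander.
- paddle: Loose graphite paddle with a wooden handle, lying on the bench off the flap end of the case, 210 mm long (its x), 45 mm wide, 22 mm high; origin on the bench under the joint of head and shank, head towards its +x. Bystander.

How it is judged (in metres and radians):
On the way, in this order (a step that is already met when the one before it is completed fails the run):
1. the flap lies flat over the tools while the lid still stands open (value of joint flap below 0.07 rad and value of joint lid above 1 rad), for 0.2 s.
2. the lid is fully shut over the flat flap (value of joint lid below 0.035 rad and value of joint flap below 0.07 rad), for 0.2 s.
At the end, for the whole second after the job is handed in: The flap lies flat (within 0.07 rad, 8 mm at its edge), the lid is shut over it (within 0.035 rad, 7 mm at its edge), the three tools are within 15 mm and the four things on the bench within 20 mm of where they started (all of step 2 and distance of each of tool0, tool1, tool2 from where it was at the start of the episode below 0.015 m and distance of each of stopper, jar, beaker, paddle from where it was at the start of the episode below 0.02 m); the robot touches nothing.
It fails at once if the lid was brought down while the flap still stood up (value of joint lid below 1.25 rad and value of joint flap above 0.4 rad).
It fails at once if the flap or the lid was taken hold of or pulled from its padded inner side, not pushed from outside (contact force between the fingers and flap_pad above 2 N or contact force between the fingers and lid_lining above 2 N).
It fails at once if the flap or the lid was slammed (faster than 2.5 rad/s) (velocity of joint any of lid, flap below -2.5 rad/s).
It fails at once if a tool in the case was lifted or shifted more than 15 mm (distance of any of tool0, tool1, tool2 from where it was at the start of the episode above 0.015 m).
It fails at once if something on the bench beside the case was moved more than 20 mm (distance of any of stopper, jar, beaker, paddle from where it was at the start of the episode above 0.02 m).
It also fails if it takes over 58 s, if anything falls off the work surface, if the arm or the gripper's body presses on something with over 40 N, if the wrist force passes 120 N, or if a joint passes its speed limit or range.

## Robot

A 6-joint arm with a two-finger parallel gripper is mounted at the origin on the work surface. World frame = base frame: x ahead of the robot, y to its left, z up, the work surface at z = 0. Lengths are in m, angles in degrees, forces in N, time in s.
With the tool pointing down it reaches from about 0.375 to 0.9 m from the base axis. Payload 3.1 kg.
Tool frame: the origin (TCP) lies midway between the tips of the shut fingers; the grasp point (between the pads) lies bot.hold_point_z behind it (bot.hold_point_z is the distance from the TCP to the grasp point, in m); z points along the fingers, y is the direction in which the jaws open and shut (so a half turn about z gives the same grasp; the last joint's range is limited). The gripper opens to 87 mm and grips with 3 to 60 N. Pads are 19 mm wide; open, the fingers measure 117 mm over their backs; the gripper's body (75 mm by 190 mm) begins 51 mm behind the grasp point.
Start: joints at [-81.79, 30.224, 82.088, -0, 67.689, -10.227], TCP at [0.198, -0.593, 0.223] pointing down, gripper open.
Joint ranges: [-176.69, 176.69], [-43.24, 126.21], [12.49, 139.97], [-82, 262], [0, 151.66], [-163.58, 163.58]. Speed limits (degrees/s): [159.86, 159.86, 180, 180, 180, 180].

## Interface

Orientations are given as a 3x3 rotation matrix whose columns are the frame's x, y, z axes.
In Python, from rig import bot, vision, hand_in gives the robot as it stands. The module is installed in compiled form; this text tells all that it offers.
- The arm moves only by the shell command python3 -m handwheel 'ROWS'. ROWS is JSON, a list of rows, each an object of numbers: "hand": the gripper's target within -1 to 1 (fully open at 1, half-way at 0, shut at -1); "dx", "dy", "dz": the shift along the world's x, y, z in cm; "wx", "wy", "wz": the turn, a rotation vector about the world's x, y, z in rad. In form: [{"hand": .., "dx": .., "dy": .., "dz": .., "wx": .., "wy": .., "wz": ..}, ...]. A call has 1 to 10 rows; each row shifts and turns the commanded pose from where the row before left it; what a row does not reach is not made up. A row lasts 1/10 s, in which the tool goes at most 50 mm and 8.59 degrees, less where a joint would pass 70% of its speed; a pose out of reach is approached as far as the arm can. A call with a gripper value outside its range is refused whole. The fingers move at their own pace and stop on an object; the grip force is fixed at half the most. Time passes only in rows, so rows that do not move let the fingers close. It gives the time, the measured TCP pose, the force and the opening at its end, in the units of the state.
- bot.read_state(): the state, without advancing time (a new reading comes with each control period).
- vision.capture(name): name is "side" or "top"; returns (picture, depth): 420x560x3 uint8, red, green, blue; 420x560 float32, m along the optical axis (not along the pixel's ray), 0 where there is no reading.
- vision.get_calibration(name): a dict with "fx", "fy", "cx", "cy" (pixels), "rvec" (rotation vector, rad) and "tvec" (3), from world to camera coordinates, as OpenCV has them. Camera axes: x right, y down, z forward; pixel columns grow to the right and rows downward; lengths in m; the calibration is good to about 2 mm. A picture is of the moment at which its call begins. get_calibration takes no time and is no camera call.
- hand_in(): hands the job in, once; it reports no verdict.
The state is a dict: "time_s": time; "joint_positions": joint angles; "qvel": joint speeds; "tau": joint torques, N m; "position": TCP position; "tcp_rot": TCP orientation; "force": force on the tool from outside, world axes, zero at the start; "moment": the same for the moment, N m; "opening": opening from 0.0 (shut) to 1.0 (fully open).
Only numpy, scipy, OpenCV 4.12 (cv2) and the standard library are available. Lean on these libraries where they do the work, as an engineer would, in place of code of your own. Each camera call takes 0.05 s, during which the arm holds its last target.

## Working session

There is one attempt and no reset: what is moved stays moved. The work goes in short steps, Python scripts to look and compute and a shell command to move; the robot and the scene stay as the last step left them, time stands still between calls to the robot, and variables do not carry over. Pictures are saved under pics/ and viewed, and the job is handed in when it is done.

```bash
mkdir -p pics
python3 - <<'E'
from rig import bot, vision
import cv2,numpy as np
for n in("side","top"):
    p,d=vision.capture(n); cv2.imwrite(f"pics/{n}0.png",p[:,:,::-1]); np.savez(f"{n}0.npz",p=p,d=d)
    c=vision.get_calibration(n); R=cv2.Rodrigues(np.array(c["rvec"],float))[0]
    print(n,c, -R.T@np.array(c["tvec"]))
s=bot.read_state(); print(s["time_s"],s["position"],s["tcp_rot"],s["force"],bot.hold_point_z)
E
```

```text
side {'fx': 403.0637654989505, 'fy': 403.0637654989505, 'cx': 275.77345913617586, 'cy': 210.45857964425758, 'rvec': array([ 0.51175631, -2.65156907,  1.20906401]), 'tvec': array([0.54730422, 0.16240312, 0.88972173])} [0.27392916 0.72815325 0.71573535]
top {'fx': 460.518319732598, 'fy': 460.518319732598, 'cx': 286.155146069442, 'cy': 214.02678993735677, 'rvec': array([ 2.11643779, -2.14556133,  0.17425483]), 'tvec': array([0.03945775, 0.57294495, 1.06854078])} [0.38611283 0.02700586 1.14969117]
0.1 [ 0.19759445 -0.592233    0.22167068] [[ 9.48668186e-01  3.16272962e-01 -2.92353244e-04]
 [ 3.16272919e-01 -9.48666263e-01  1.93964694e-03]
 [ 3.36112224e-04 -1.93254476e-03 -9.99998076e-01]] [-0.31149201 -0.69713317  0.35436115] 0.0187
```

View pics/side0.png

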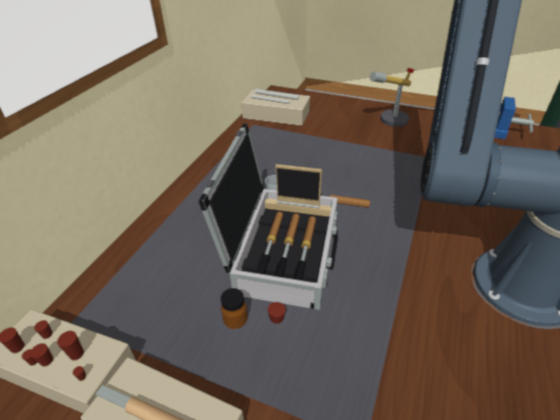

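View pics/top0.png

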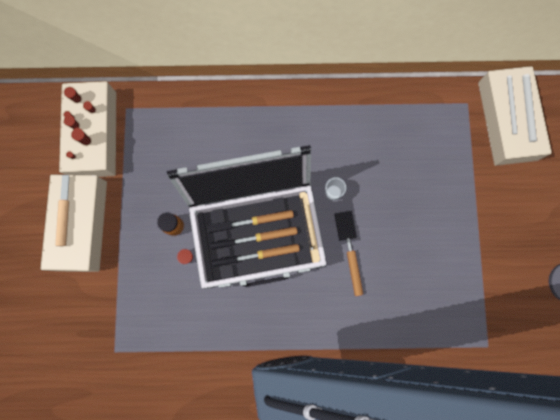

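The top view (up = world +x, left = +y) shows the case around (260,235) with the lid on its far side and the flap at its right end near (310,225). The beaker is at (336,188), the paddle at (350,240), the jar at (170,224) and the stopper at (185,256). I'll zoom in to get the corners.

```bash
cat > h.py <<'E'
import numpy as np,cv2
from rig import bot,vision
C={}
for n in("side","top"):
    c=vision.get_calibration(n); R=cv2.Rodrigues(np.array(c["rvec"],float))[0]; C[n]=(np.array([[c["fx"],0,c["cx"]],[0,c["fy"],c["cy"]],[0,0,1]]),R,np.array(c["tvec"],float).ravel())
def ray(n,u,v,z):
    K,R,t=C[n]; d=R.T@np.linalg.inv(K)@np.array([u,v,1.]); o=-R.T@t; return o+d*(z-o[2])/d[2]
def pts(n,d):
    K,R,t=C[n]; v,u=np.mgrid[:d.shape[0],:d.shape[1]]
    P=np.stack([(u-K[0,2])/K[0,0]*d,(v-K[1,2])/K[1,1]*d,d],-1); W=(P-t)@R; W[d<=0]=np.nan; return W
def proj(n,X):
    K,R,t=C[n]; p=(K@(R@np.asarray(X,float).T+t[:,None])).T; return p[:,:2]/p[:,2:]
def snap(tag,n):
    p,d=vision.capture(n); cv2.imwrite(f"pics/{tag}.png",p[:,:,::-1]); np.savez(f"{tag}.npz",p=p,d=d); return p,d
E
python3 - <<'E'
import cv2
a=cv2.imread("pics/top0.png")[135:305,150:380]; cv2.imwrite("pics/top0z.png",cv2.resize(a,None,fx=3.45,fy=3.45,interpolation=cv2.INTER_CUBIC))
a=cv2.imread("pics/side0.png")[120:340,190:390]; cv2.imwrite("pics/side0z.png",cv2.resize(a,None,fx=2.7,fy=2.7,interpolation=cv2.INTER_CUBIC))
E
```

```text
(no output)
```

View pics/top0z.png

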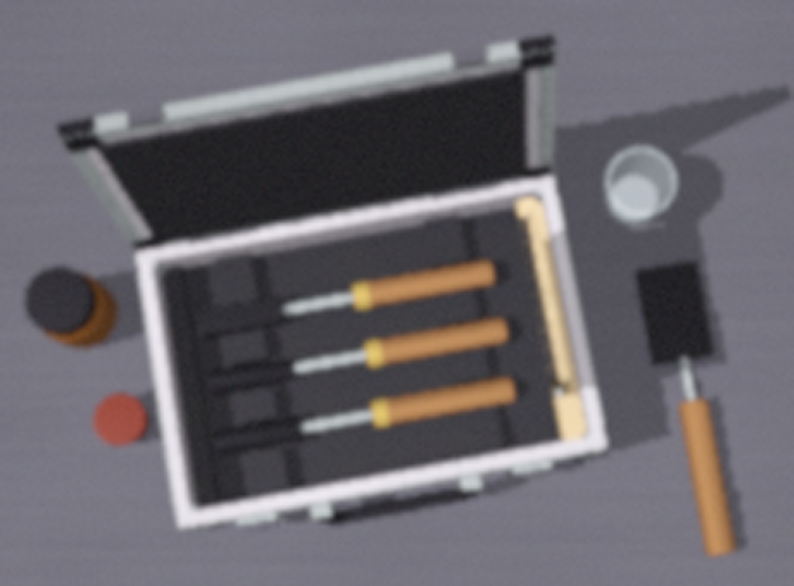

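View pics/side0z.png

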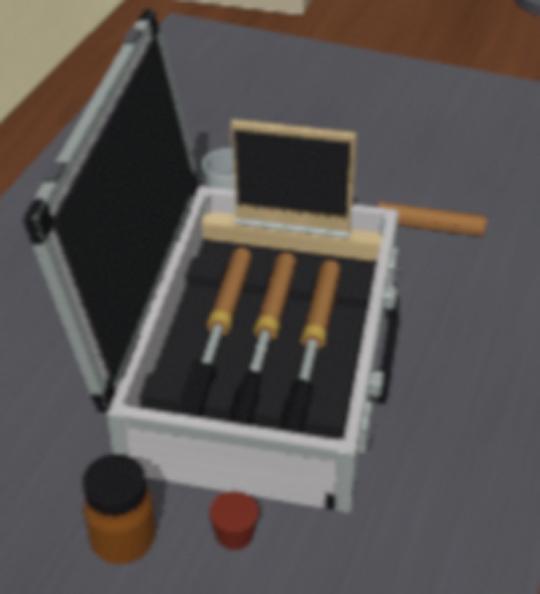

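Run:
```python
from h import *
z=np.load("top0.npz"); d=z["d"]; W=pts("top",d)
q=lambda u,v:(u/3.45+150,v/3.45+135)
c=[ray("top",*q(*p),0.075) for p in((180,525),(605,445),(553,180),(139,252))]
for p in c: print(p.round(4))
nl,nr,fr,fl=c
print("lens",[np.linalg.norm(a-b).round(4) for a,b in((nl,nr),(nr,fr),(fr,fl),(fl,nl))])
y=(nl+fl-nr-fr)[:2]; x=(fl+fr-nl-nr)[:2]
ty=np.arctan2(-y[0],y[1]); tx=np.arctan2(x[1],x[0]); print("yaw",ty,tx)
# depth refinement: rim points
m=(np.abs(W[...,2]-0.075)<0.006); m[:180]=0; m[:, :185]=0; m[:,330:]=0
P=W[m][:,:2]; r=cv2.minAreaRect(P.astype(np.float32)*1000); print(r,len(P))
ctr=np.mean(c,axis=0)[:2]; yaw=(2*ty+tx)/3
np.savez("case.npz",c=ctr,yaw=yaw)
R=np.array([[np.cos(yaw),-np.sin(yaw)],[np.sin(yaw),np.cos(yaw)]])
print("centre",ctr,yaw)
for n in("top","side"):
    V=pts(n,np.load(n+"0.npz")["d"]).reshape(-1,3); L=np.c_[(V[:,:2]-ctr)@R,V[:,2]]
    # lid
    m=(L[:,0]>0.06)&(L[:,0]<.16)&(np.abs(L[:,1])<.12)&(L[:,2]>.1)&(L[:,2]<.28); A=L[m]
    f=np.polyfit(A[:,2]-.075,A[:,0]-.095,1) if m.sum()>50 else None; print(n,"lid",m.sum(),f, A[:,2].max() if m.sum() else 0)
    m=(np.abs(L[:,0])<.05)&(L[:,1]<-.08)&(L[:,1]>-.17)&(L[:,2]>.085)&(L[:,2]<.19); A=L[m]
    if m.sum()>30: print(n,"flap",m.sum(),np.polyfit(A[:,2]-.057,A[:,1]+.124,1),A.max(0),A.min(0),A[A[:,2]>.155].mean(0))
for nm,(u,v),zz in(("stopper",(120,418),.032),("jar",(62,300),.075),("beaker",(641,180),.06),("pad head",(677,312),.02),("pad head corner",(712,358),.02),("pad headTR",(695,263),.02),("pad end",(722,550),.02),("padheadTL",(640,272),.02)):
    w=ray("top",*q(u,v),zz); print(nm,w.round(3),"case",((w[:2]-ctr)@R).round(3))
```

```text
[0.4005 0.2275 0.075 ]
[ 0.4499 -0.058   0.075 ]
[ 0.6332 -0.027   0.075 ]
[0.5866 0.259  0.075 ]
lens [np.float64(0.2898), np.float64(0.1859), np.float64(0.2898), np.float64(0.1888)]
yaw 0.16649465993928367 0.16762084143509243
((517.7691040039062, 101.5634765625), (193.36199951171875, 293.7215576171875), 9.86823844909668) 1726
centre [0.51753982 0.1003888 ] 0.1668700537712199
top lid 4295 [ 0.20438207 -0.00648688] 0.27137716142495
top flap 241 [-0.1631058   0.02561518] [ 0.0496845  -0.11136137  0.17707113] [-0.04968211 -0.12242323  0.09031787] [-0.00070962 -0.11682612  0.17051232]
side lid 3554 [ 0.1972736  -0.00504171] 0.2663454609554006
side flap 1200 [0.02046178 0.00848758] [ 0.04994404 -0.10820597  0.17292476] [-0.04999792 -0.12241603  0.08503342] [-0.00062005 -0.11416091  0.16461608]
stopper [0.476 0.279 0.032] case [-0.011  0.183]
jar [0.554 0.311 0.075] case [0.071 0.202]
beaker [ 0.636 -0.09   0.06 ] case [ 0.085 -0.207]
pad head [ 0.548 -0.117  0.02 ] case [-0.006 -0.219]
pad head corner [ 0.514 -0.14   0.02 ] case [-0.043 -0.237]
pad headTR [ 0.583 -0.131  0.02 ] case [ 0.026 -0.239]
pad end [ 0.379 -0.142  0.02 ] case [-0.177 -0.216]
padheadTL [ 0.577 -0.091  0.02 ] case [ 0.027 -0.199]
```

Case centre is about (0.518, 0.101) with yaw 0.167. The lid is at about 1.77 rad and the flap at about 1.55 rad. With the jaws shut and aligned with the case's y, I'll move to outside the flap end.

```bash
python3 -m handwheel '[{"hand":-1,"dx":1,"dy":1.5,"wz":-0.03},{"hand":-1,"dx":1.8,"dy":2.6,"wz":-0.03},{"hand":-1,"dx":1.8,"dy":2.6,"wz":-0.03},{"hand":-1,"dx":1.8,"dy":2.6,"wz":-0.03},{"hand":-1,"dx":1.8,"dy":2.6,"wz":-0.03},{"hand":-1,"dx":1.8,"dy":2.6},{"hand":-1,"dx":1.8,"dy":2.6},{"hand":-1,"dx":1.8,"dy":2.6},{"hand":-1,"dx":1.8,"dy":2.6},{"hand":-1,"dx":1.8,"dy":2.6}]' && python3 -m handwheel '[{"hand":-1,"dx":1.8,"dy":2.6},{"hand":-1,"dx":1.8,"dy":2.6},{"hand":-1,"dx":1.8,"dy":2.6},{"hand":-1,"dx":1.8,"dy":2.6},{"hand":-1,"dx":1.8,"dy":2.6},{"hand":-1,"dx":1.8,"dy":2.6},{"hand":-1,"dx":1.8,"dy":2.6},{"hand":-1,"dx":1.8,"dy":2.6},{"hand":-1,"dx":1.8,"dy":2.6},{"hand":-1,"dx":1,"dy":2}]'
```

```text
invalid input
```

```bash
python3 -m handwheel '[{"hand":-1,"dx":1,"dy":1.5,"dz":0,"wx":0,"wy":0,"wz":-0.03},{"hand":-1,"dx":1.8,"dy":2.6,"dz":0,"wx":0,"wy":0,"wz":-0.03},{"hand":-1,"dx":1.8,"dy":2.6,"dz":0,"wx":0,"wy":0,"wz":-0.03},{"hand":-1,"dx":1.8,"dy":2.6,"dz":0,"wx":0,"wy":0,"wz":-0.03},{"hand":-1,"dx":1.8,"dy":2.6,"dz":0,"wx":0,"wy":0,"wz":-0.03},{"hand":-1,"dx":1.8,"dy":2.6,"dz":0,"wx":0,"wy":0,"wz":0},{"hand":-1,"dx":1.8,"dy":2.6,"dz":0,"wx":0,"wy":0,"wz":0},{"hand":-1,"dx":1.8,"dy":2.6,"dz":0,"wx":0,"wy":0,"wz":0},{"hand":-1,"dx":1.8,"dy":2.6,"dz":0,"wx":0,"wy":0,"wz":0},{"hand":-1,"dx":1.8,"dy":2.6,"dz":0,"wx":0,"wy":0,"wz":0}]'
```

```text
time_s: 1.1
position: [0.3701, -0.3425, 0.2223]
tcp_rot: [[0.985, 0.171, -0.0], [0.171, -0.985, 0.001], [-0.0, -0.001, -1.0]]
force: [0.6, 0.4, 0.9]
opening: 0.171
```

```bash
python3 -m handwheel '[{"hand":-1,"dx":1.8,"dy":2.6,"dz":0,"wx":0,"wy":0,"wz":0},{"hand":-1,"dx":1.8,"dy":2.6,"dz":0,"wx":0,"wy":0,"wz":0},{"hand":-1,"dx":1.8,"dy":2.6,"dz":0,"wx":0,"wy":0,"wz":0},{"hand":-1,"dx":1.8,"dy":2.6,"dz":0,"wx":0,"wy":0,"wz":0},{"hand":-1,"dx":1.8,"dy":2.6,"dz":0,"wx":0,"wy":0,"wz":0},{"hand":-1,"dx":1.8,"dy":2.6,"dz":0,"wx":0,"wy":0,"wz":0},{"hand":-1,"dx":1.8,"dy":2.6,"dz":0,"wx":0,"wy":0,"wz":0},{"hand":-1,"dx":1.8,"dy":2.6,"dz":0,"wx":0,"wy":0,"wz":0},{"hand":-1,"dx":1.8,"dy":2.6,"dz":0,"wx":0,"wy":0,"wz":0},{"hand":-1,"dx":0.8,"dy":1.3,"dz":0,"wx":0,"wy":0,"wz":0}]'
python3 -m handwheel '[{"hand":-1,"dx":0,"dy":0,"dz":-2,"wx":0,"wy":0,"wz":0},{"hand":-1,"dx":0,"dy":0,"dz":-2.5,"wx":0,"wy":0,"wz":0},{"hand":-1,"dx":0,"dy":0,"dz":-2.5,"wx":0,"wy":0,"wz":0},{"hand":-1,"dx":0,"dy":0,"dz":-1,"wx":0,"wy":0,"wz":0},{"hand":-1,"dx":0,"dy":0,"dz":0,"wx":0,"wy":0,"wz":0}]'
python3 -c "
from h import *
snap('top1','top');snap('side1','side')"
```

```text
time_s: 2.1
position: [0.5405, -0.0949, 0.2222]
tcp_rot: [[0.985, 0.173, -0.0], [0.173, -0.985, 0.001], [-0.0, -0.001, -1.0]]
force: [-0.2, -1.2, -0.4]
opening: 0.005
time_s: 2.6
position: [0.5383, -0.0969, 0.1411]
tcp_rot: [[0.985, 0.17, -0.004], [0.171, -0.985, 0.001], [-0.004, -0.002, -1.0]]
force: [-0.5, 0.1, 0.0]
opening: 0.005
```

View pics/top1.png

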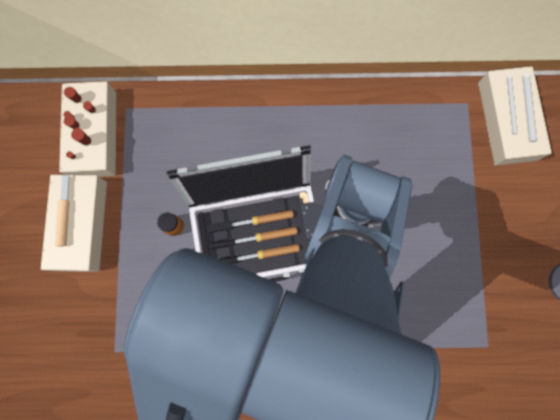

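View pics/side1.png

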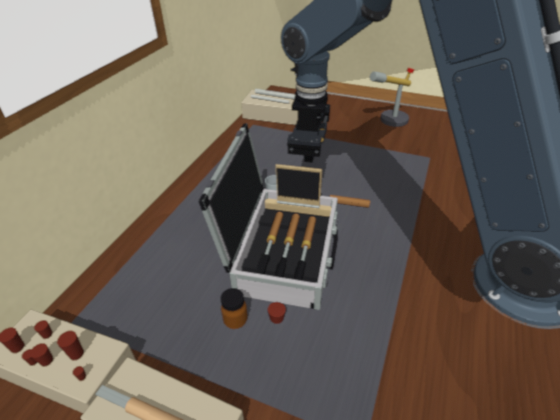

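The gripper stands outside the flap at side (310,150), clear of the beaker and paddle. Now I'll make contact and push the first part of the arc.

```bash
python3 -m handwheel '[{"hand":-1,"dx":0.12,"dy":1.25,"dz":0,"wx":0,"wy":0,"wz":0},{"hand":-1,"dx":0.12,"dy":1.25,"dz":0,"wx":0,"wy":0,"wz":0},{"hand":-1,"dx":0.12,"dy":1.25,"dz":0,"wx":0,"wy":0,"wz":0},{"hand":-1,"dx":0.12,"dy":1.2,"dz":0,"wx":0,"wy":0,"wz":0},{"hand":-1,"dx":-0.15,"dy":0.89,"dz":-0.09,"wx":0,"wy":0,"wz":0},{"hand":-1,"dx":-0.15,"dy":0.89,"dz":-0.09,"wx":0,"wy":0,"wz":0},{"hand":-1,"dx":-0.15,"dy":0.89,"dz":-0.09,"wx":0,"wy":0,"wz":0},{"hand":-1,"dx":-0.15,"dy":0.89,"dz":-0.09,"wx":0,"wy":0,"wz":0}]'
python3 -m handwheel '[{"hand":-1,"dx":-0.12,"dy":0.73,"dz":-0.4,"wx":0,"wy":0,"wz":0},{"hand":-1,"dx":-0.12,"dy":0.73,"dz":-0.4,"wx":0,"wy":0,"wz":0},{"hand":-1,"dx":-0.12,"dy":0.73,"dz":-0.4,"wx":0,"wy":0,"wz":0},{"hand":-1,"dx":-0.12,"dy":0.73,"dz":-0.4,"wx":0,"wy":0,"wz":0},{"hand":-1,"dx":0,"dy":0,"dz":0,"wx":0,"wy":0,"wz":0}]'
python3 -c "
from h import *
snap('side2','side')"
```

```text
time_s: 3.5
position: [0.5385, -0.0114, 0.1389]
tcp_rot: [[0.985, 0.171, 0.0], [0.171, -0.985, -0.001], [0.0, 0.001, -1.0]]
force: [-0.2, -1.1, 0.3]
opening: 0.009
time_s: 4.0
position: [0.5326, 0.0185, 0.122]
tcp_rot: [[0.985, 0.172, -0.002], [0.172, -0.985, 0.001], [-0.002, -0.001, -1.0]]
force: [-0.0, 0.1, 0.0]
opening: 0.008
```

View pics/side2.png

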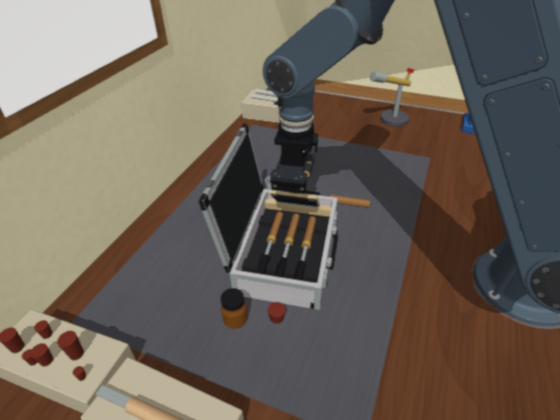

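The flap at side (295,200) has tilted in, and the TCP is where planned. I'll continue down to flat.

```bash
python3 -m handwheel '[{"hand":-1,"dx":-0.09,"dy":0.52,"dz":-0.67,"wx":0,"wy":0,"wz":0},{"hand":-1,"dx":-0.09,"dy":0.52,"dz":-0.67,"wx":0,"wy":0,"wz":0},{"hand":-1,"dx":-0.09,"dy":0.52,"dz":-0.67,"wx":0,"wy":0,"wz":0},{"hand":-1,"dx":-0.09,"dy":0.52,"dz":-0.67,"wx":0,"wy":0,"wz":0},{"hand":-1,"dx":-0.04,"dy":0.22,"dz":-0.8,"wx":0,"wy":0,"wz":0},{"hand":-1,"dx":-0.04,"dy":0.22,"dz":-0.8,"wx":0,"wy":0,"wz":0},{"hand":-1,"dx":-0.04,"dy":0.22,"dz":-0.8,"wx":0,"wy":0,"wz":0}]'
python3 -m handwheel '[{"hand":-1,"dx":-0.04,"dy":0.22,"dz":-0.5,"wx":0,"wy":0,"wz":0},{"hand":-1,"dx":0,"dy":0,"dz":-0.3,"wx":0,"wy":0,"wz":0},{"hand":-1,"dx":0,"dy":0,"dz":0,"wx":0,"wy":0,"wz":0}]'
```

```text
time_s: 4.75
position: [0.5286, 0.0451, 0.0713]
tcp_rot: [[0.985, 0.171, -0.001], [0.171, -0.985, 0.0], [-0.001, -0.0, -1.0]]
force: [0.8, -0.0, -0.2]
opening: 0.004
time_s: 5.05
position: [0.5282, 0.0471, 0.0638]
tcp_rot: [[0.985, 0.171, -0.001], [0.171, -0.985, 0.0], [-0.001, -0.0, -1.0]]
force: [-0.3, -0.1, 0.3]
opening: 0.004
```

Next I'll press down gently until I feel the stop.

```bash
python3 -m handwheel '[{"hand":-1,"dx":0,"dy":0,"dz":-0.15,"wx":0,"wy":0,"wz":0},{"hand":-1,"dx":0,"dy":0,"dz":0,"wx":0,"wy":0,"wz":0}]'
python3 -m handwheel '[{"hand":-1,"dx":0,"dy":0,"dz":-0.15,"wx":0,"wy":0,"wz":0},{"hand":-1,"dx":0,"dy":0,"dz":0,"wx":0,"wy":0,"wz":0}]'
python3 -c "
from h import *
snap('side3','side')
a=cv2.imread('pics/side3.png')[120:340,190:390]; cv2.imwrite('pics/side3z.png',cv2.resize(a,None,fx=2.7,fy=2.7))"
```

```text
time_s: 5.25
position: [0.5286, 0.0469, 0.0633]
tcp_rot: [[0.985, 0.171, 0.0], [0.171, -0.985, -0.0], [0.0, 0.0, -1.0]]
force: [-0.9, 0.4, 3.4]
opening: 0.007
time_s: 5.45
position: [0.5287, 0.047, 0.0632]
tcp_rot: [[0.985, 0.171, 0.001], [0.171, -0.985, -0.0], [0.001, 0.0, -1.0]]
force: [-3.0, 0.9, 13.3]
opening: 0.011
```

View pics/side3z.png

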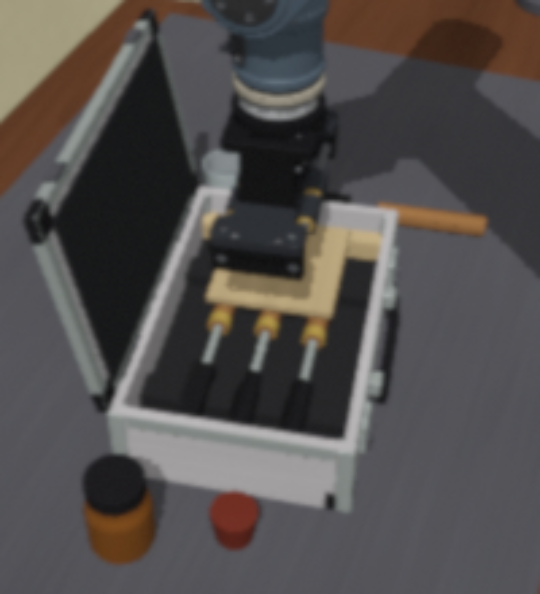

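The flap lies flat with the stop felt: 13 N at z = 0.063, board at zoom (280,270). Next I'll rise and go over the lid.

```bash
python3 -m handwheel '[{"hand":-1,"dx":0,"dy":0,"dz":1.2,"wx":0,"wy":0,"wz":0},{"hand":-1,"dx":0,"dy":0,"dz":3,"wx":0,"wy":0,"wz":0},{"hand":-1,"dx":0,"dy":0,"dz":3,"wx":0,"wy":0,"wz":0},{"hand":-1,"dx":0,"dy":0,"dz":3,"wx":0,"wy":0,"wz":0},{"hand":-1,"dx":0,"dy":0,"dz":3,"wx":0,"wy":0,"wz":0},{"hand":-1,"dx":0,"dy":0,"dz":3,"wx":0,"wy":0,"wz":0},{"hand":-1,"dx":0,"dy":0,"dz":3,"wx":0,"wy":0,"wz":0},{"hand":-1,"dx":0,"dy":0,"dz":3,"wx":0,"wy":0,"wz":0},{"hand":-1,"dx":0,"dy":0,"dz":3,"wx":0,"wy":0,"wz":0},{"hand":-1,"dx":0,"dy":0,"dz":0,"wx":0,"wy":0,"wz":0}]'
python3 -c "
from h import *
snap('side4','side');snap('top4','top')
a=cv2.imread('pics/side4.png')[120:340,190:390]; cv2.imwrite('pics/side4z.png',cv2.resize(a,None,fx=2.7,fy=2.7))"
```

```text
time_s: 6.5
position: [0.5311, 0.0466, 0.3181]
tcp_rot: [[0.985, 0.171, 0.011], [0.171, -0.985, -0.001], [0.01, 0.003, -1.0]]
force: [0.5, -0.2, -1.3]
opening: 0.006
```

View pics/side4z.png

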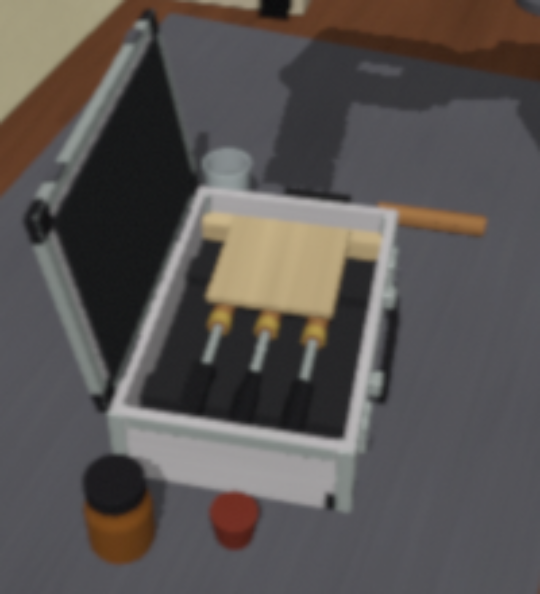

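View pics/top4.png

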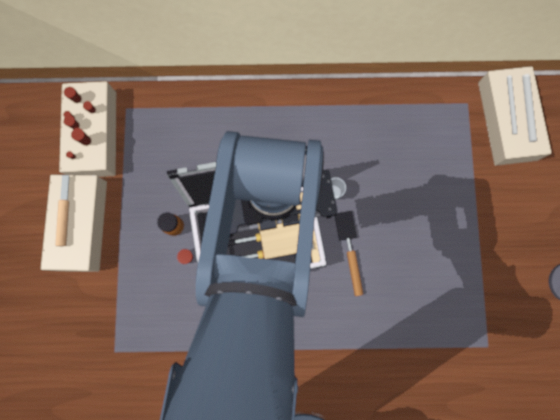

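The flap stayed flat and the tools and other things are in place. I'm crossing over the lid at z = 0.318; the lid top is at about 0.27.

```bash
python3 -m handwheel '[{"hand":-1,"dx":1,"dy":0.5,"dz":0,"wx":0,"wy":0,"wz":0},{"hand":-1,"dx":2,"dy":1,"dz":0,"wx":0,"wy":0,"wz":0},{"hand":-1,"dx":2.2,"dy":1.1,"dz":0,"wx":0,"wy":0,"wz":0},{"hand":-1,"dx":2.2,"dy":1.1,"dz":0,"wx":0,"wy":0,"wz":0},{"hand":-1,"dx":2.2,"dy":1.1,"dz":0,"wx":0,"wy":0,"wz":0},{"hand":-1,"dx":2.2,"dy":1.1,"dz":0,"wx":0,"wy":0,"wz":0},{"hand":-1,"dx":2.2,"dy":1.1,"dz":0,"wx":0,"wy":0,"wz":0},{"hand":-1,"dx":2,"dy":1,"dz":0,"wx":0,"wy":0,"wz":0},{"hand":-1,"dx":1.3,"dy":0.5,"dz":0,"wx":0,"wy":0,"wz":0},{"hand":-1,"dx":0,"dy":0,"dz":0,"wx":0,"wy":0,"wz":0}]'
python3 -c "
from h import *
snap('side5','side')"
```

```text
time_s: 7.6
position: [0.7025, 0.133, 0.3099]
tcp_rot: [[0.985, 0.172, -0.003], [0.172, -0.985, 0.0], [-0.003, -0.001, -1.0]]
force: [-0.9, -0.4, -0.1]
opening: 0.002
```

View pics/side5.png

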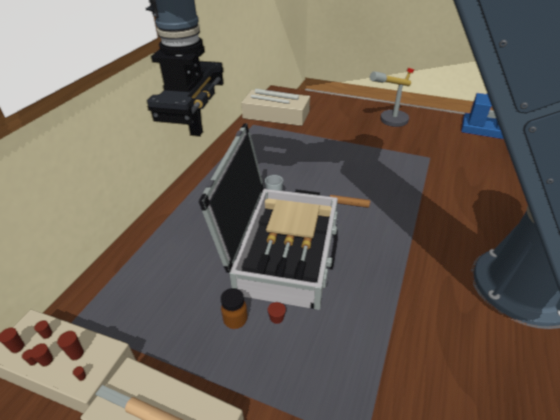

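The gripper at side (185,90) is behind the lid's outer face. I'll descend, then make contact.

```bash
python3 -m handwheel '[{"hand":-1,"dx":0,"dy":0,"dz":-1.5,"wx":0,"wy":0,"wz":0},{"hand":-1,"dx":0,"dy":0,"dz":-2.5,"wx":0,"wy":0,"wz":0},{"hand":-1,"dx":0,"dy":0,"dz":-2.5,"wx":0,"wy":0,"wz":0},{"hand":-1,"dx":0,"dy":0,"dz":-2.3,"wx":0,"wy":0,"wz":0},{"hand":-1,"dx":0,"dy":0,"dz":0,"wx":0,"wy":0,"wz":0}]'
python3 -m handwheel '[{"hand":-1,"dx":-1.15,"dy":-0.2,"dz":0,"wx":0,"wy":0,"wz":0},{"hand":-1,"dx":-1.15,"dy":-0.2,"dz":0,"wx":0,"wy":0,"wz":0},{"hand":-1,"dx":-1.15,"dy":-0.2,"dz":0,"wx":0,"wy":0,"wz":0},{"hand":-1,"dx":-0.99,"dy":-0.17,"dz":0.1,"wx":0,"wy":0,"wz":0},{"hand":-1,"dx":-0.99,"dy":-0.17,"dz":0.1,"wx":0,"wy":0,"wz":0}]'
python3 -c "
from h import *
snap('side6','side')"
```

```text
time_s: 8.15
position: [0.6976, 0.1316, 0.2202]
tcp_rot: [[0.985, 0.171, -0.011], [0.171, -0.985, -0.0], [-0.011, -0.001, -1.0]]
force: [-0.9, 0.1, 0.6]
opening: 0.006
time_s: 8.65
position: [0.6488, 0.1227, 0.229]
tcp_rot: [[0.985, 0.171, 0.006], [0.171, -0.985, 0.001], [0.006, 0.0, -1.0]]
force: [4.0, 1.6, 2.3]
opening: 0.003
```

View pics/side6.png

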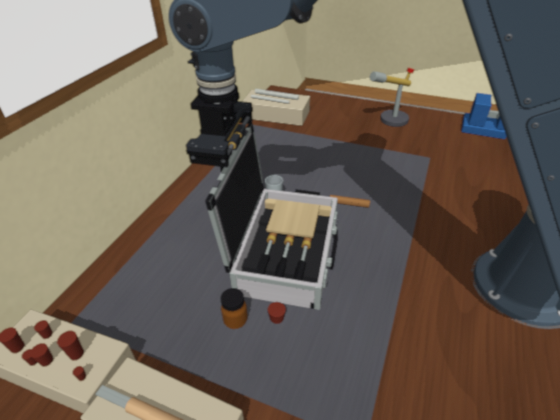

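The lid has started to move, with a contact force of about 4 N. I'll continue along the arc.

```bash
python3 -m handwheel '[{"hand":-1,"dx":-0.99,"dy":-0.17,"dz":-0.1,"wx":0,"wy":0,"wz":0},{"hand":-1,"dx":-0.99,"dy":-0.17,"dz":-0.1,"wx":0,"wy":0,"wz":0},{"hand":-1,"dx":-1.08,"dy":-0.18,"dz":-0.1,"wx":0,"wy":0,"wz":0},{"hand":-1,"dx":-1.08,"dy":-0.18,"dz":-0.15,"wx":0,"wy":0,"wz":0},{"hand":-1,"dx":-1.08,"dy":-0.18,"dz":-0.2,"wx":0,"wy":0,"wz":0},{"hand":-1,"dx":-1.08,"dy":-0.18,"dz":-0.2,"wx":0,"wy":0,"wz":0},{"hand":-1,"dx":-1.08,"dy":-0.18,"dz":-0.2,"wx":0,"wy":0,"wz":0}]'
python3 -c "
from h import *
snap('side7','side')"
```

```text
time_s: 9.4
position: [0.5729, 0.1099, 0.2165]
tcp_rot: [[0.985, 0.171, 0.001], [0.171, -0.985, -0.0], [0.001, 0.0, -1.0]]
force: [3.6, 0.5, -1.3]
opening: 0.006
```

View pics/side7.png

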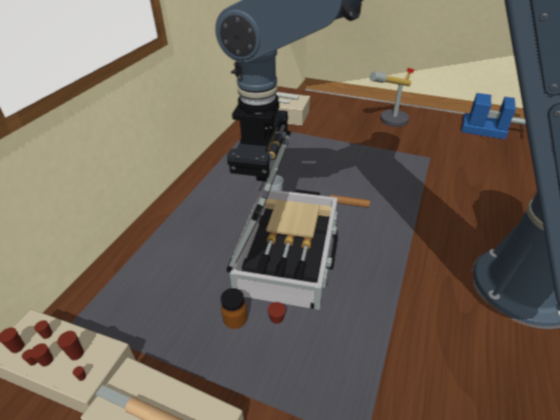

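The lid is now past vertical (edge-on near (265,195)), and the TCP matches the plan.

```bash
python3 -m handwheel '[{"hand":-1,"dx":-1.02,"dy":-0.17,"dz":-0.4,"wx":0,"wy":0,"wz":0},{"hand":-1,"dx":-1.02,"dy":-0.17,"dz":-0.5,"wx":0,"wy":0,"wz":0},{"hand":-1,"dx":-1.02,"dy":-0.17,"dz":-0.6,"wx":0,"wy":0,"wz":0},{"hand":-1,"dx":-1.02,"dy":-0.17,"dz":-0.7,"wx":0,"wy":0,"wz":0},{"hand":-1,"dx":-0.95,"dy":-0.16,"dz":-0.75,"wx":0,"wy":0,"wz":0},{"hand":-1,"dx":-0.8,"dy":-0.14,"dz":-0.85,"wx":0,"wy":0,"wz":0},{"hand":-1,"dx":-0.75,"dy":-0.13,"dz":-0.9,"wx":0,"wy":0,"wz":0},{"hand":-1,"dx":-0.7,"dy":-0.12,"dz":-0.95,"wx":0,"wy":0,"wz":0},{"hand":-1,"dx":-0.65,"dy":-0.11,"dz":-1,"wx":0,"wy":0,"wz":0},{"hand":-1,"dx":-0.6,"dy":-0.1,"dz":-1,"wx":0,"wy":0,"wz":0}]'
python3 -c "
from h import *
snap('side8','side')"
```

```text
time_s: 10.45
position: [0.4866, 0.0958, 0.1396]
tcp_rot: [[0.985, 0.171, -0.003], [0.171, -0.985, -0.0], [-0.002, -0.0, -1.0]]
force: [1.1, 0.5, 1.1]
opening: 0.005
```

View pics/side8.png

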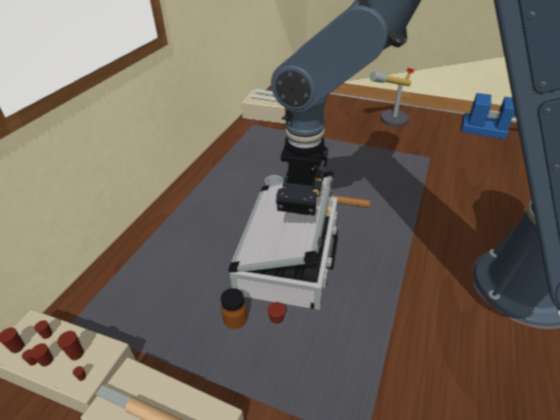

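The lid is at about 0.4 rad, seen from above at (290,225). Now the last stretch.

```bash
python3 -m handwheel '[{"hand":-1,"dx":-0.4,"dy":-0.07,"dz":-1,"wx":0,"wy":0,"wz":0},{"hand":-1,"dx":-0.35,"dy":-0.06,"dz":-1,"wx":0,"wy":0,"wz":0},{"hand":-1,"dx":-0.25,"dy":-0.04,"dz":-1,"wx":0,"wy":0,"wz":0},{"hand":-1,"dx":-0.2,"dy":-0.03,"dz":-1,"wx":0,"wy":0,"wz":0},{"hand":-1,"dx":-0.1,"dy":-0.02,"dz":-0.8,"wx":0,"wy":0,"wz":0},{"hand":-1,"dx":0,"dy":0,"dz":-0.5,"wx":0,"wy":0,"wz":0},{"hand":-1,"dx":0,"dy":0,"dz":-0.3,"wx":0,"wy":0,"wz":0},{"hand":-1,"dx":0,"dy":0,"dz":0,"wx":0,"wy":0,"wz":0}]'
```

```text
time_s: 11.3
position: [0.4753, 0.0936, 0.0839]
tcp_rot: [[0.985, 0.171, -0.0], [0.171, -0.985, 0.0], [0.0, -0.0, -1.0]]
force: [0.3, 0.5, 0.3]
opening: 0.005
```

```bash
python3 -m handwheel '[{"hand":-1,"dx":0,"dy":0,"dz":-0.15,"wx":0,"wy":0,"wz":0},{"hand":-1,"dx":0,"dy":0,"dz":0,"wx":0,"wy":0,"wz":0}]'
python3 -m handwheel '[{"hand":-1,"dx":0,"dy":0,"dz":-0.15,"wx":0,"wy":0,"wz":0},{"hand":-1,"dx":0,"dy":0,"dz":0,"wx":0,"wy":0,"wz":0},{"hand":-1,"dx":0,"dy":0,"dz":0,"wx":0,"wy":0,"wz":0},{"hand":-1,"dx":0,"dy":0,"dz":0,"wx":0,"wy":0,"wz":0}]'
```

```text
time_s: 11.5
position: [0.4758, 0.0936, 0.0834]
tcp_rot: [[0.985, 0.171, 0.002], [0.171, -0.985, -0.0], [0.002, 0.0, -1.0]]
force: [-1.2, -0.6, 3.7]
opening: 0.004
time_s: 11.9
position: [0.4758, 0.0936, 0.0833]
tcp_rot: [[0.985, 0.171, 0.003], [0.171, -0.985, -0.0], [0.003, 0.001, -1.0]]
force: [-3.2, 0.3, 17.5]
opening: 0.008
```

It is stopped dead at z = 0.083 with 17 N, so the lid is fully shut. I'll withdraw straight up and aside, then check.

```bash
python3 -m handwheel '[{"hand":-1,"dx":0,"dy":0,"dz":1.2,"wx":0,"wy":0,"wz":0},{"hand":-1,"dx":0,"dy":0,"dz":3,"wx":0,"wy":0,"wz":0},{"hand":-1,"dx":0,"dy":0,"dz":3,"wx":0,"wy":0,"wz":0},{"hand":-1,"dx":0,"dy":0,"dz":3,"wx":0,"wy":0,"wz":0},{"hand":-1,"dx":0,"dy":0,"dz":3,"wx":0,"wy":0,"wz":0},{"hand":-1,"dx":0,"dy":-2,"dz":2,"wx":0,"wy":0,"wz":0},{"hand":-1,"dx":0,"dy":-3,"dz":0,"wx":0,"wy":0,"wz":0},{"hand":-1,"dx":0,"dy":-3,"dz":0,"wx":0,"wy":0,"wz":0},{"hand":-1,"dx":0,"dy":-3,"dz":0,"wx":0,"wy":0,"wz":0},{"hand":-1,"dx":0,"dy":-3,"dz":0,"wx":0,"wy":0,"wz":0}]'
python3 -m handwheel '[{"hand":-1,"dx":0,"dy":-4,"dz":0,"wx":0,"wy":0,"wz":0},{"hand":-1,"dx":0,"dy":-4,"dz":0,"wx":0,"wy":0,"wz":0},{"hand":-1,"dx":0,"dy":-4,"dz":0,"wx":0,"wy":0,"wz":0},{"hand":-1,"dx":0,"dy":-4,"dz":0,"wx":0,"wy":0,"wz":0},{"hand":-1,"dx":0,"dy":-4,"dz":0,"wx":0,"wy":0,"wz":0},{"hand":-1,"dx":0,"dy":-4,"dz":0,"wx":0,"wy":0,"wz":0},{"hand":-1,"dx":0,"dy":-4,"dz":0,"wx":0,"wy":0,"wz":0},{"hand":-1,"dx":-1,"dy":-4,"dz":0,"wx":0,"wy":0,"wz":0},{"hand":-1,"dx":-1,"dy":-4,"dz":0,"wx":0,"wy":0,"wz":0},{"hand":-1,"dx":0,"dy":0,"dz":0,"wx":0,"wy":0,"wz":0}]'
python3 - <<'E'
from h import *
snap('side9','side'); p,d=snap('top9','top')
z=np.load("case.npz"); c,yaw=z["c"],z["yaw"]; R=np.array([[np.cos(yaw),-np.sin(yaw)],[np.sin(yaw),np.cos(yaw)]])
for n in("top9","side9"):
    V=pts(n[:-1],np.load(n+".npz")["d"]).reshape(-1,3); L=np.c_[(V[:,:2]-c)@R,V[:,2]]
    m=(np.abs(L[:,0])<.08)&(np.abs(L[:,1])<.12)&(L[:,2]<.2)&(L[:,2]>.05); print(n,m.sum(),np.polyfit(L[m,0],L[m,2],1))
a=np.load("top0.npz")["p"].astype(int); D=np.abs(a-p.astype(int)).max(2)
for nm,u0,u1,v0,v1 in(("jar",155,185,210,240),("stopper",176,194,247,265),("beaker",324,350,174,202),("paddle",332,366,205,300)):
    print(nm,np.mean(D[v0:v1,u0:u1]>40))
E
```

```text
time_s: 12.9
position: [0.4753, -0.0476, 0.2336]
tcp_rot: [[0.985, 0.171, 0.002], [0.171, -0.985, -0.001], [0.002, 0.001, -1.0]]
force: [1.3, -0.1, -0.5]
opening: 0.007
time_s: 13.9
position: [0.4542, -0.4125, 0.2333]
tcp_rot: [[0.986, 0.166, 0.002], [0.166, -0.986, -0.005], [0.001, 0.005, -1.0]]
force: [-0.2, 0.2, -0.6]
opening: 0.006
top9 6997 [0.00065111 0.08396163]
side9 5094 [0.00079286 0.08144507]
jar 0.0
stopper 0.0
beaker 0.0
paddle 0.008359133126934985
```

View pics/top9.png

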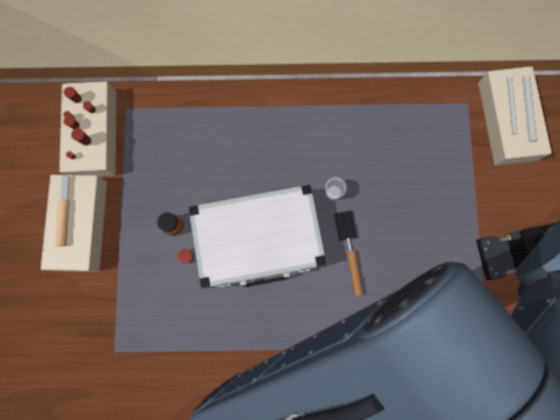

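View pics/side9.png

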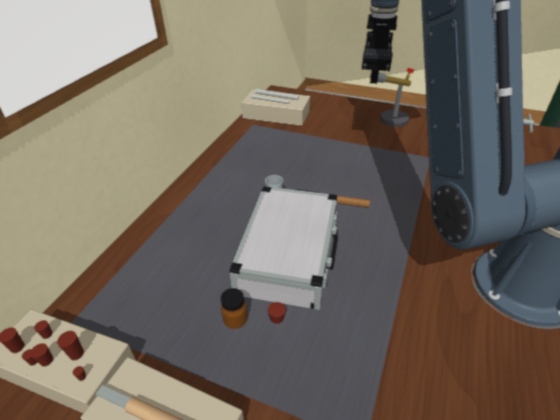

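The lid at top (258,237) is level (tilt under 0.001 rad) at 83 mm, and the things on the bench are unmoved. The robot is clear, so I'm handing in.

```bash
python3 -c "
from rig import hand_in
hand_in()"
```

```text
the job is handed in; nothing more can be done
```

The tool case is packed up and handed in at about 14 s of robot time. With shut fingers, I pushed the flap from its outer side along its arc until it stopped flat at z = 0.063 with 13 N. I then went over the lid and pushed it from behind until it stopped shut at z = 0.083 with 17 N.

- **Lid:** depth from both cameras put it level, with a tilt under 0.001 rad, at 0.084 m in the top view and 0.081 m in the side view (nominal 0.083 m).
- **Flap and tools:** after the flap was pushed down, the pictures showed it flat and the tools in place. They can't be seen under the shut lid, so I couldn't check them again at the end.
- **Things on the bench:** comparing the first and last top views showed no change at the jar, stopper and beaker. About 0.8% of the pixels around the paddle changed; I took that as shadow, as the paddle looked to be in the same place.
- **Robot:** clear of everything at hand-in.

The only fault was that my first move command was refused as invalid because the rows left out the zero fields. The arm didn't move.

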